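# Lock the dust extractor's filter cover

## Robot

A 6-joint arm with a two-finger parallel gripper is mounted at the origin on a cart in front of the work surface, level with it; the furniture and walls round the work are solid. World frame = base frame: x ahead of the robot, y to its left, z up, the work surface at z = 0. Lengths are in m, angles in rad, forces in N, time in s.
With the tool pointing down it reaches from about 0.4 to 0.825 m from the base axis. Payload 7 kg.
Tool frame: the origin (TCP) lies midway between the tips of the shut fingers; the grasp point (between the pads) lies 19 mm behind it; z points along the fingers, y is the line along which they close (so a half turn about z gives the same grasp; the last joint's range is limited). The gripper opens to 88 mm and grips with 3 to 60 N. Pads are 19 mm wide; open, the fingers measure 130 mm over their backs; the gripper's body (78 mm by 193 mm) begins 47 mm behind the grasp point.
Start: joints at [-1.034, 0.359, 0.012, 0, -1.224, -0.288], TCP at [0.166, -0.654, 0.227] pointing down, gripper open.
Joint ranges: [-3.07, 3.07], [-1.43, 2.12], [-1.02, 1.25], [-3.03, 1.67], [-3.05, -0], [-3.03, 3.03]. Speed limits (rad/s): [2.39, 2.39, 3.01, 3.14, 3.14, 3.14].

## Interface

Orientations are given as [roll, pitch, yaw] about the fixed x, y, z axes, in that order (R = Rz(yaw) Ry(pitch) Rx(roll)).
In Python, from station import monitor, viewer, arm gives the robot as it stands.
- The arm moves only by the tool move_arm, never from a script. Its argument "deltas" is a list that holds one entry, the list of rows, each a list of 7 numbers: the turn, a rotation vector about the tool's x, y, z in degrees, then the shift along the tool's x, y, z in m, then the finger opening in m, from 0 to 0.0876. A call has 1 to 12 rows; each row is the pose to reach, as a shift and turn from the pose commanded when the call began, along the tool's axes at that moment; what a row does not reach only later rows make up. A row lasts 1/12 s, in which the tool goes at most 41.7 mm and 7.16 degrees, less where a joint would pass 70% of its speed; a pose out of reach is approached as far as the arm can. A call with a gripper value outside its range is refused whole. The fingers move at their own pace and stop on an object; "force" is the grip in N (left out, the last holds). Time passes only in rows, so rows that repeat a pose let the fingers close. It gives the time, the measured TCP pose, the force and the opening at its end, in the units of the state.
- monitor.get_state(): the state, without advancing time (a new reading comes with each control period).
- viewer.grab_frame(name): name is "side" or "top"; returns a dict with "frame" (384x512x3 uint8, blue, green, red), "vfov" (degrees; the focal length in pixels is half the picture's height over the tangent of half this angle, whatever the lens; pixels are square), "cx", "cy" (the principal point, pixels), "xyz" and "orientation" of the camera in the world. Camera axes: x right, y down, z forward; pixel columns grow to the right and rows downward; lengths in m; the calibration is good to about 2 mm. A picture is of the moment at which its call begins. There is no depth.
- arm.job_done(): hands the job in, once; it reports no verdict.
The state is a dict: "t": time; "q": joint angles; "qd": joint speeds; "joint_efforts": joint torques, N m; "eef_pos": TCP position; "ee_rot": TCP orientation; "force": force on the tool from outside, world axes, zero at the start; "moment": the same for the moment, N m; "width": finger opening in m.
Only numpy, scipy, OpenCV 4.12 (cv2) and the standard library are available. Lean on these libraries where they do the work, as an engineer would, in place of code of your own. Each camera call takes 0.05 s, during which the arm holds its last target. There are 200 camera calls.

## Task

The filter cover of the small bench dust extractor has been put back, but one of its two slotted quarter-turn fasteners is still open: its head stands proud of its collar. Take the flat-blade screwdriver from the wooden block; with the blade, turn that fastener clockwise under light pressure until it drops in, press it down and give it the quarter turn clockwise until it seats flush, without forcing it; then stand the screwdriver back in its hole in the block. Leave the fastener that is already locked, and the things lying around, as they are.

Things in the scene. Friction and masses are not known exactly. Their poses are not given: they have to be found in the camera images.
- driver: loose flat-blade screwdriver, 125 mm, 0.1 kg, upright in the block. Origin mid blade tip, z up the shank. Blade 12 mm wide (y), 2 thick (x), 11 long; 10.5 x 3.2 mm up to z 17; shank 7 mm dia.; brass ferrule 25 mm dia., z 55 to 61, its flat underside rests on the block; wooden hexagon handle z 61 to 118, 26 mm across flats, flats 15 mm wide, facing along x and 60, 120 deg from it; domed end at 125
- tool_block: fixed wooden tool block, 64 (x) x 130 (y) x 60 mm high; origin at the centre of its underside, z up. Hole for the screwdriver through it from top to bottom, 16 mm diameter, 30 mm from the centre along +y; two empty 9 mm holes at -12 and -42 mm along y.
- driver_hole (a point): centre of the mouth of the screwdriver's hole, on the top face of the block, 60 mm above the bench. When the screwdriver stands in it, its tip is 55 mm below this point.
- dust_unit: fixed bench dust extractor, grey steel case 170 (x) x 250 (y) mm, with a metal filter cover on top whose upper face is 63 mm above the bench; louvres and switch face the robot (-x at yaw 0), hose spigot at the back. Origin at the centre of its underside. The two fasteners are on the cover, 85 mm either side of its centre along y.
- fastener_a: the fastener that is open at the start (on either end of the cover): a fixed steel collar, 35 mm outer diameter, 26 mm bore, 7 mm high above the cover, with the slotted stud in it. Origin on the stud's axis at the collar's foot, on the cover; z up.
- stud_a (a joint): turn of the open stud in its collar, rad, growing clockwise seen from above; about 0 at the start. Proud, it turns freely. A receptacle under the cover, out of sight and never quite square, takes its cross-pin only at one angle, found by feel 0.1 to 0.8 rad clockwise of 0 (it fits to about 0.05 rad); locked is 1.5 to 1.75 rad clockwise of that angle, a stop beyond. Turning takes up to 0.06 N m
- stud_a_press (a joint): depth of that stud, m: 0 open (head 5 mm proud). Off the entry angle the pin meets the receptacle's face at 0.0008, hard; at it, it drops through. From 0.0063 it passes under a ridge and turns; hard stop 0.0074; let go after the quarter turn it rises into a notch at 0.005 (head flush) and holds. Spring: 3 N at 0, 1 N more per mm. Over 25 N from the blade, push and twist together, bends it
- stud_a_top (a point): centre of the top of that stud's round head, 24 mm diameter, 12 mm above the cover when open; z up, moves and turns with the stud. The slot runs right across the head along this frame's y, 3.2 mm wide, 3.2 mm deep, its upper edges chamfered 0.7 mm.
- fastener_b: the other fastener, the same in every way, at the other end of the cover; already locked.
- stud_b (a joint): turn of the locked fastener's stud, rad: about 1.55, to be left so.
- stud_b_press (a joint): depth of the locked fastener's stud, m: about 0.005, head flush with its collar.
- stud_b_top (a point): centre of the top of the locked stud's head; slot along y of this frame.
- masking_tape: loose roll of masking tape, 96 mm diameter, 25 mm high, lying on the bench; bystander. Origin under its centre.
- charcoal_block: loose black charcoal block 57 x 100 x 33 mm; bystander. Origin under its centre.
- ring_clamp: loose wooden ring clamp 34 x 150 x 22 mm; bystander. Origin under its centre.
- bench_block: loose polished steel block 70 x 70 x 16 mm; bystander. Origin under its centre.
There are look-alikes about, which are no part of the job. Leave any red look-alike of the driver alone.

How it is judged:
By the outcome, as a careful person would: the job done as asked, in the order asked, and still so for the second after the job is handed in, with the robot touching nothing.
It also fails if it takes over 72 s, if anything falls off the work surface, if the arm or the gripper's body presses on something with over 40 N, if the wrist force passes 120 N, or if a joint passes its speed limit or range.

## Working session

There is one attempt and no reset: what is moved stays moved. The work goes in short steps, Python scripts to look and compute and a tool call to move; the robot and the scene stay as the last step left them, time stands still between calls to the robot, and variables do not carry over. Pictures are saved under pics/ and viewed, on a budget of 10 in all, crops included, one or two more only if the job needs it, and the job is handed in when it is done.

Besides the shell and the picture viewer there is one more tool, called after ">>>" as name([rows], argument=value, ...), one row to a line, values as JSON. move_arm: Moves the arm, as the interface text tells. Its arguments: {"type":"object","properties":{"deltas":{"type":"array","items":{"type":"array","items":{"type":"array","items":{"type":"number"}}}},"force":{"type":"number"}},"required":["deltas"]}

```bash
mkdir -p pics
cat > h.py <<'E'
import numpy as np,cv2
from station import monitor,viewer,arm
from scipy.spatial.transform import Rotation as R
def cam(n):
    f=viewer.grab_frame(n); f['n']=n
    return f
def par(f):
    H=f['frame'].shape[0]; fl=H/2/np.tan(np.radians(f['vfov'])/2)
    o=np.array(f['orientation'],float)
    M=R.from_euler('xyz',o).as_matrix() if o.shape==(3,) else (o if o.shape==(3,3) else None)
    return fl,f['cx'],f['cy'],np.array(f['xyz'],float),M
def proj(f,p):
    fl,cx,cy,c,M=par(f); q=(np.atleast_2d(p)-c)@M
    return np.c_[cx+fl*q[:,0]/q[:,2],cy+fl*q[:,1]/q[:,2]]
def ray(f,u,v,z):
    fl,cx,cy,c,M=par(f); d=M@np.array([(u-cx)/fl,(v-cy)/fl,1]); return c+d*(z-c[2])/d[2]
def st():
    s=monitor.get_state(); print({k:np.round(s[k],4).tolist() for k in s}); return s
E
python3 - <<'E'
from h import *
st()
for n in ['top','side']:
    f=cam(n); print(n,f['vfov'],f['cx'],f['cy'],f['xyz'],f['orientation']); np.save(f'{n}0.npy',f,allow_pickle=True)
    cv2.imwrite(f'pics/{n}0.png',cv2.resize(f['frame'],(800,600),interpolation=cv2.INTER_CUBIC))
E
```

```text
{'t': 0.0, 'q': [-1.0339, 0.3594, 0.0111, -0.0004, -1.2241, -0.2881], 'qd': [0.0014, 0.0009, -0.0014, -0.0007, -0.0007, -0.0002], 'joint_efforts': [0.0005, -58.2716, 29.3057, 6.9968, 0.007, -0.0002], 'eef_pos': [0.1661, -0.6537, 0.2256], 'ee_rot': [3.1399, -0.0001, -2.8929], 'force': [0.0693, 0.4701, 0.3362], 'moment': [0.0186, 0.0414, -0.0046], 'width': 0.0875}
top 49.49096864997141 250.9532985387049 196.37051339473408 [ 0.39359552 -0.01804567  1.55979051] [-3.08299039  0.01042753 -1.5947076 ]
side 53.33771265315646 254.94355931927444 192.78735810827723 [0.1637871  0.95950245 0.74041596] [-2.13209552 -0.00682898 -2.8094264 ]
```

View pics/top0.png

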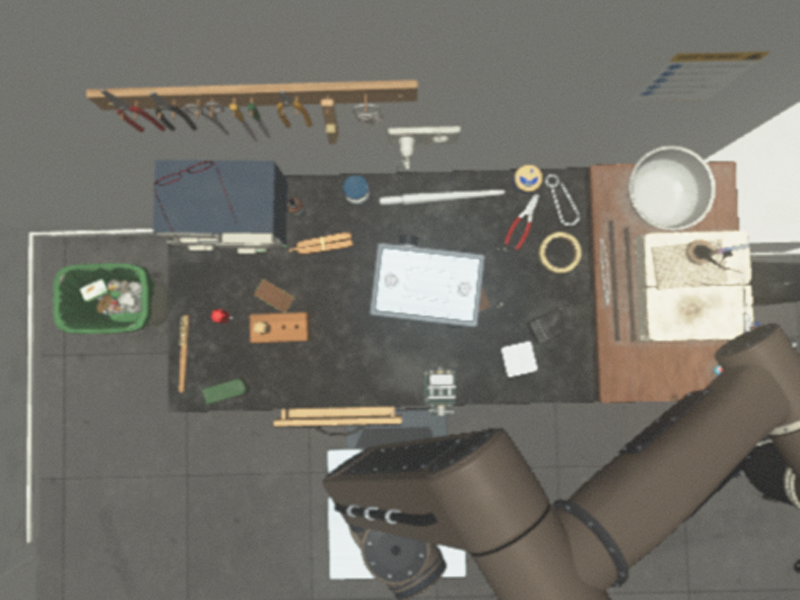

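View pics/side0.png

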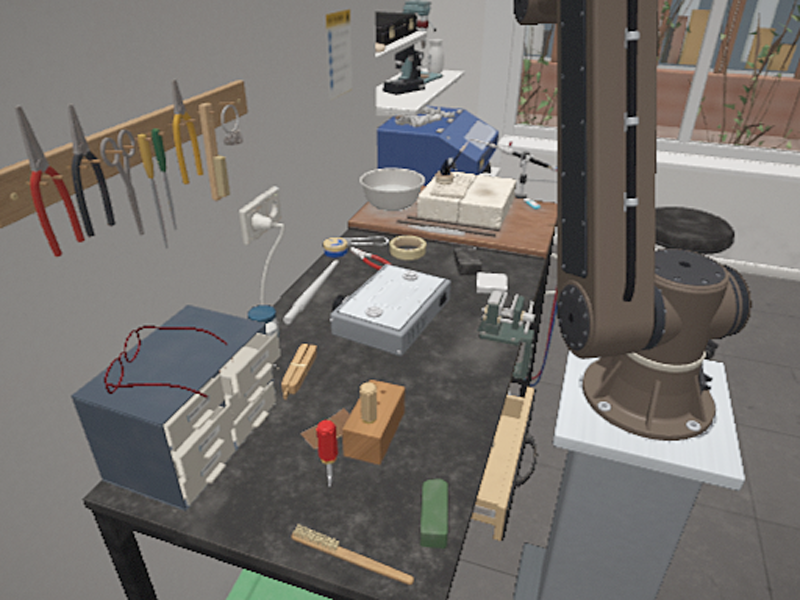

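Top view: the extractor is at about (428,284), fasteners at (391,281) and (465,289), the tool block at (278,327) with the driver at (260,327). A red look-alike stands at (219,316). I'll zoom in on the fasteners and block.

Run:
```python
from h import *
t=np.load('top0.npy',allow_pickle=True).item(); s=np.load('side0.npy',allow_pickle=True).item()
def crop(f,x,y,w,h): 
    return cv2.resize(f['frame'][y:y+h,x:x+w],(400,300),interpolation=cv2.INTER_CUBIC)
a=crop(t,230,150,88,66); b=crop(t,150,190,60,45)
c=crop(s,205,160,96,72); d=crop(s,190,225,100,75)
cv2.imwrite('pics/m1.png',np.vstack([np.hstack([a,b]),np.hstack([c,d])]))
k=1/1.5625
for n,u,v,z in [('L',391,281,.07),('R',465,289,.07),('c1',379,244,.063),('c2',483,254,.063),('c3',475,325,.063),('c4',371,314,.063),('drv',260,327,.12),('bl1',249,315,.06),('bl2',307,312,.06),('bl3',307,341,.06),('bl4',251,342,.06)]:
    print(n,ray(t,u*k,v*k,z).round(4))
for n,u,v,z in [('L',374,311,.07),('R',410,275,.07),('drvtop',369,386,.125)]: print(n,ray(s,u*k,v*k,z).round(4))
```

```text
L [ 0.5409 -0.0035  0.07  ]
R [ 0.5182 -0.1727  0.07  ]
c1 [0.6283 0.0224 0.063 ]
c2 [ 0.5989 -0.2175  0.063 ]
c3 [ 0.4353 -0.1939  0.063 ]
c4 [0.4664 0.0445 0.063 ]
drv [0.4408 0.2888 0.12  ]
bl1 [0.4711 0.3267 0.06  ]
bl2 [0.4748 0.1924 0.06  ]
bl3 [0.4079 0.1935 0.06  ]
bl4 [0.4087 0.3228 0.06  ]
L [0.542  0.0025 0.07  ]
R [ 0.5187 -0.1645  0.07  ]
drvtop [0.4407 0.2861 0.125 ]
```

View pics/m1.png

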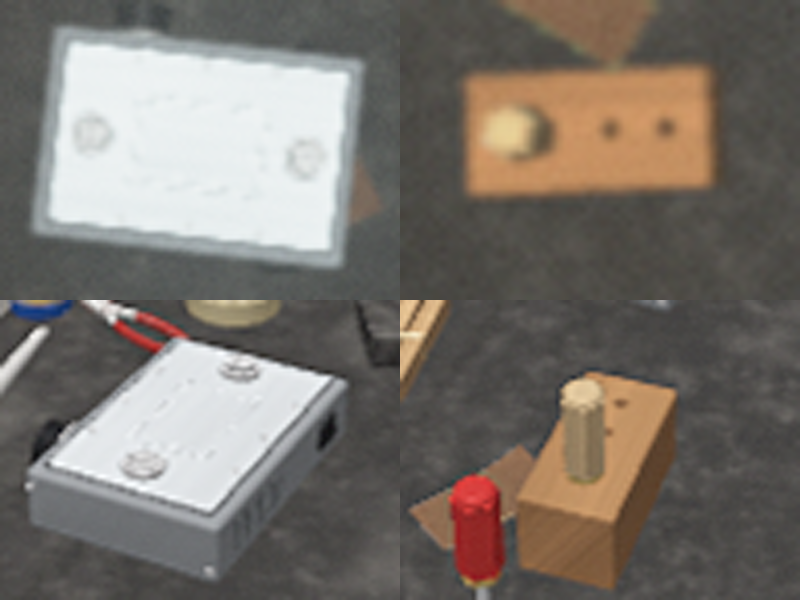

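Run:
```python
from h import *
t=np.load('top0.npy',allow_pickle=True).item(); s=np.load('side0.npy',allow_pickle=True).item()
for f in (t,s):
    F=[f['frame'].astype(float)]+[cam(f['n'])['frame'].astype(float) for _ in range(6)]
    f['avg']=np.mean(F,0); np.save(f['n']+'avg.npy',f,allow_pickle=True)
def crop(f,x,y,w,h): 
    g=f['avg'][y:y+h,x:x+w]; lo,hi=np.percentile(g,2),np.percentile(g,99.8)
    g=np.clip((g-lo)/(hi-lo)*255,0,255).astype(np.uint8)
    return cv2.resize(g,(400,300),interpolation=cv2.INTER_CUBIC)
a=crop(t,238,171,24,18); b=crop(t,286,176,24,18)
c=crop(s,227,190,24,18); d=crop(s,251,168,24,18)
cv2.imwrite('pics/m2.png',np.vstack([np.hstack([a,b]),np.hstack([c,d])]))
```

```text
(no output)
```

View pics/m2.png

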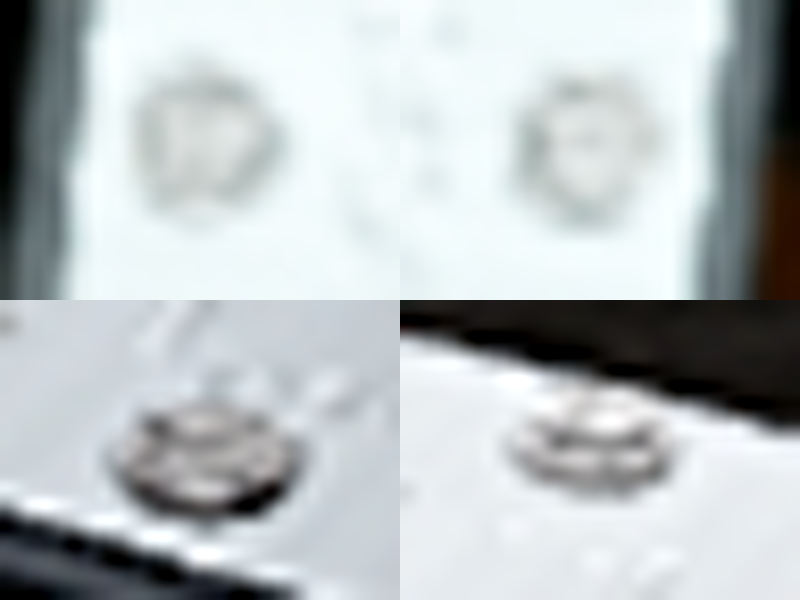

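>>> move_arm([
  [[0, 0, -75.7, -0.455, 0.353, -0.024, 0.07], [0, 0, -75.7, -0.455, 0.353, -0.024, 0.07], [0, 0, -75.7, -0.455, 0.353, -0.024, 0.07], [0, 0, -75.7, -0.455, 0.353, -0.024, 0.07], [0, 0, -75.7, -0.455, 0.353, -0.024, 0.07], [0, 0, -75.7, -0.455, 0.353, -0.024, 0.07], [0, 0, -75.7, -0.455, 0.353, -0.024, 0.07], [0, 0, -75.7, -0.455, 0.353, -0.024, 0.07], [0, 0, -75.7, -0.455, 0.353, -0.024, 0.07], [0, 0, -75.7, -0.455, 0.353, -0.024, 0.07], [0, 0, -75.7, -0.455, 0.353, -0.024, 0.07], [0, 0, -75.7, -0.455, 0.353, -0.024, 0.07]],
])

```text
t: 1.7
eef_pos: [0.4743, -0.2583, 0.248]
ee_rot: [-3.141, -0.0, -1.567]
force: [0.6, -1.1, -0.4]
width: 0.0698
```

```bash
cat >> h.py <<'E'
def go(x,y,z,yaw):
    s=monitor.get_state(); M=R.from_euler('xyz',s['ee_rot']); T=R.from_euler('xyz',[np.pi,0,np.radians(yaw)])
    print('t',round(s['t'],2),'pos',np.round(s['eef_pos'],4),'rot',np.degrees(s['ee_rot']).round(2),'F',np.round(s['force'],1),'M',np.round(s['moment'],2),'w',round(s['width'],4),'q',np.round(s['q'],2))
    print('turn',np.degrees((M.inv()*T).as_rotvec()).round(2),'shift',M.inv().apply(np.array([x,y,z])-s['eef_pos']).round(4))
E
python3 -c "
from h import *
go(.4407,.2875,.16,-90)"
```

```text
t 1.7 pos [ 0.4743 -0.2583  0.248 ] rot [-1.7994e+02 -1.0000e-02 -8.9760e+01] F [ 0.6 -1.1 -0.4] M [-0.13 -0.01  0.01] w 0.0698 q [-0.14  0.12 -0.25  0.   -1.19  0.14]
turn [-0.06 -0.01  0.24] shift [-0.546   0.0313  0.0878]
```

>>> move_arm([
  [[0, 0, 0, -0.545, 0.031, 0.085, 0.07], [0, 0, 0, -0.545, 0.031, 0.085, 0.07], [0, 0, 0, -0.545, 0.031, 0.085, 0.07], [0, 0, 0, -0.545, 0.031, 0.085, 0.07], [0, 0, 0, -0.545, 0.031, 0.085, 0.07], [0, 0, 0, -0.545, 0.031, 0.085, 0.07], [0, 0, 0, -0.545, 0.031, 0.085, 0.07], [0, 0, 0, -0.545, 0.031, 0.085, 0.07], [0, 0, 0, -0.545, 0.031, 0.085, 0.07], [0, 0, 0, -0.545, 0.031, 0.085, 0.07], [0, 0, 0, -0.545, 0.031, 0.085, 0.07], [0, 0, 0, -0.545, 0.031, 0.085, 0.07]],
])

```text
t: 2.7
eef_pos: [0.4451, 0.2353, 0.1707]
ee_rot: [-3.141, 0.001, -1.571]
force: [0.5, -0.4, -0.6]
width: 0.0699
```

```bash
python3 -c "
from h import *
go(.4407,.2875,.16,-90)"
```

```text
t 2.7 pos [0.4451 0.2353 0.1707] rot [-1.7995e+02  5.0000e-02 -9.0020e+01] F [ 0.5 -0.4 -0.6] M [-0.01 -0.09 -0.02] w 0.0699 q [ 0.88  0.12 -0.44  0.   -1.01 -0.88]
turn [-0.05  0.05 -0.02] shift [-0.0522  0.0044  0.0107]
```

>>> move_arm([
  [[0, 0, 0, -0.03, 0.002, 0.008, 0.07], [0, 0, 0, -0.045, 0.003, 0.008, 0.07], [0, 0, 0, -0.045, 0.003, 0.008, 0.07], [0, 0, 0, -0.045, 0.003, 0.008, 0.07]],
])

```text
t: 3.03
eef_pos: [0.4425, 0.2784, 0.1623]
ee_rot: [3.141, -0.001, -1.57]
force: [0.2, -0.7, 0.1]
width: 0.0699
```

Run:
```python
from h import *
go(.4407,.2875,.073,-90)
s=cam('side');t=cam('top')
a=cv2.resize(s['frame'][190:310,180:310],(520,480),interpolation=cv2.INTER_CUBIC)
u=s['frame']; 
sv=np.load('sideavg.npy',allow_pickle=True).item()['avg'].astype(np.uint8)
# driver hexagon crops before arrival
b=cv2.resize(sv[240:275,222:250],(272,340),interpolation=cv2.INTER_CUBIC)
out=np.zeros((480,792,3),np.uint8); out[:,:520]=a; out[:340,520:]=b
cv2.imwrite('pics/m3.png',out)
```

```text
t 3.03 pos [0.4425 0.2784 0.1623] rot [ 1.7998e+02 -4.0000e-02 -8.9960e+01] F [ 0.2 -0.7  0.1] M [0.01 0.08 0.  ] w 0.0699 q [ 0.94  0.16 -0.41  0.   -1.   -0.94]
turn [ 0.02 -0.04  0.04] shift [-0.0092  0.0017  0.0893]
```

View pics/m3.png

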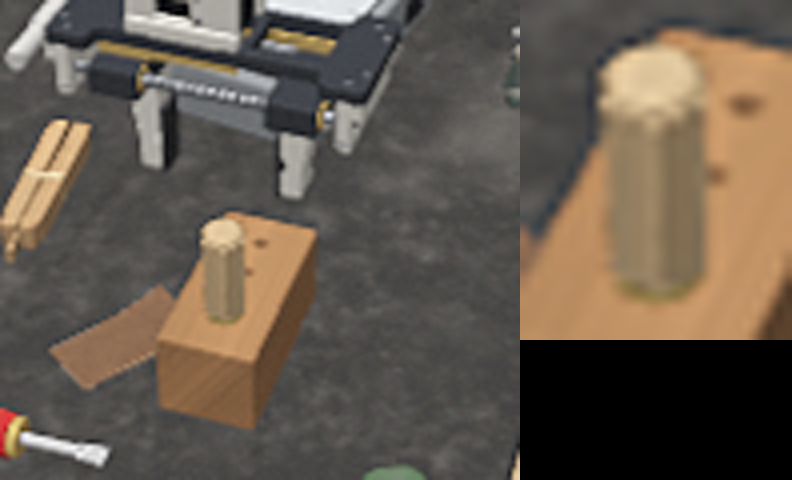

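>>> move_arm([
  [[0, 0, 0, -0.008, 0.0017, 0.0, 0.07], [0, 0, 0, -0.008, 0.0017, 0.02, 0.07], [0, 0, 0, -0.008, 0.0017, 0.045, 0.06], [0, 0, 0, -0.008, 0.0017, 0.07, 0.055], [0, 0, 0, -0.008, 0.0017, 0.085, 0.05], [0, 0, 0, -0.008, 0.0017, 0.089, 0.045], [0, 0, 0, -0.008, 0.0017, 0.089, 0.02], [0, 0, 0, -0.008, 0.0017, 0.089, 0.02], [0, 0, 0, -0.008, 0.0017, 0.089, 0.02], [0, 0, 0, -0.008, 0.0017, 0.089, 0.02], [0, 0, 0, -0.008, 0.0017, 0.089, 0.02]],
], force=10)

```text
t: 4.05
eef_pos: [0.4417, 0.2867, 0.0748]
ee_rot: [-3.14, 0.002, -1.571]
force: [0.5, -0.3, 4.1]
width: 0.0292
```

Run:
```python
from h import *
go(.4407,.2875,.073,-90)
s=cam('side')
print(proj(s,[[.4407,.2875,.125],[.4407,.2875,.06]]))
a=cv2.resize(s['frame'][190:310,150:310],(800,600),interpolation=cv2.INTER_CUBIC)
cv2.imwrite('pics/m4.png',a)
```

```text
t 4.05 pos [0.4417 0.2867 0.0748] rot [-1.799e+02  1.000e-01 -9.003e+01] F [ 0.5 -0.3  4.1] M [-0.24  0.06  0.04] w 0.0292 q [ 0.95  0.27 -0.51  0.   -0.79 -0.95]
turn [-0.1   0.1  -0.03] shift [-0.0008  0.001   0.0018]
[[235.92730674 247.39610655]
 [236.427423   267.00684874]]
```

View pics/m4.png

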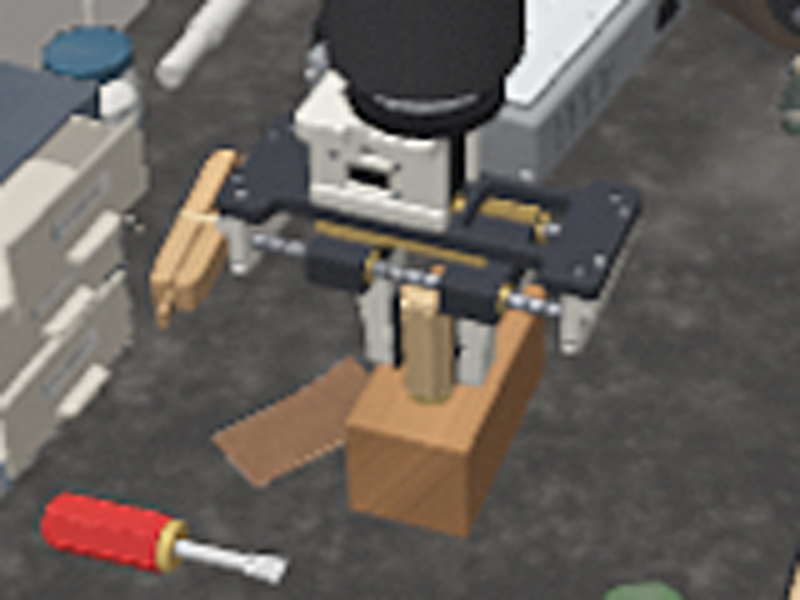

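>>> move_arm([
  [[0, 0, 0, 0, 0, 0, 0.02], [0, 0, 0, 0, 0, 0, 0.02], [0, 0, 0, 0, 0, 0, 0.02], [0, 0, 0, 0, 0, 0, 0.02]],
], force=20)

```text
t: 4.43
eef_pos: [0.4417, 0.2867, 0.0748]
ee_rot: [-3.14, 0.002, -1.571]
force: [-0.4, -0.7, 8.1]
width: 0.0289
```

The pads rest near the hexagon's corners (28.9 mm). The handle's visible edges put a flat about 14° counter-clockwise, so I'll regrip there.

>>> move_arm([
  [[0, 0, 0, 0, 0, 0, 0.045], [0, 0, 0, 0, 0, 0, 0.045], [0, 0, -7, 0, 0, 0, 0.045], [0, 0, -14, 0, 0, 0, 0.045], [0, 0, -14, 0, 0, 0, 0.02], [0, 0, -14, 0, 0, 0, 0.02], [0, 0, -14, 0, 0, 0, 0.02], [0, 0, -14, 0, 0, 0, 0.02], [0, 0, -14, 0, 0, 0, 0.02], [0, 0, -14, 0, 0, 0, 0.02]],
], force=15)

```text
t: 5.27
eef_pos: [0.4411, 0.2861, 0.0735]
ee_rot: [-3.141, 0.0, -1.328]
force: [0.2, 0.6, 0.9]
width: 0.0271
```

>>> move_arm([
  [[0, 0, 0, 0, 0, 0, 0.02], [0, 0, 0, 0, 0, 0, 0.02], [0, 0, 0, 0, 0, 0, 0.02]],
], force=40)

```text
t: 5.52
eef_pos: [0.441, 0.2861, 0.0735]
ee_rot: [-3.142, 0.0, -1.328]
force: [0.8, -0.3, 0.0]
width: 0.0266
```

>>> move_arm([
  [[0, 0, 0, 0, 0, -0.01, 0.02], [0, 0, 0, 0, 0, -0.035, 0.02], [0, 0, 0, 0, 0, -0.065, 0.02], [0, 0, 0, 0, 0, -0.09, 0.02], [0, 0, 0, 0, 0, -0.11, 0.02], [0, 0, 0, 0, 0, -0.12, 0.02], [0, 0, 0, 0, 0, -0.12, 0.02], [0, 0, 0, 0, 0, -0.12, 0.02]],
], force=40)

```text
t: 6.18
eef_pos: [0.4406, 0.2859, 0.1932]
ee_rot: [3.141, 0.001, -1.328]
force: [-0.6, 0.2, -1.7]
width: 0.0268
```

Run:
```python
from h import *
go(.4407,.2875,.193,-76)
F=[cam('side') for _ in range(4)]; s=F[0]
g=np.mean([f['frame'].astype(float) for f in F],0).astype(np.uint8)
p=np.array(monitor.get_state()['eef_pos'])
tip=p-[0,0,.0685]; print(tip,proj(s,[tip,tip+[0,0,.055]]))
np.save('held.npy',dict(s,avg=g),allow_pickle=True)
u,v=proj(s,[tip])[0].astype(int)
a=cv2.resize(g[v-37:v+8,u-30:u+30],(800,600),interpolation=cv2.INTER_CUBIC); print(u,v)
cv2.imwrite('pics/m5.png',a)
```

```text
t 6.18 pos [0.4406 0.2859 0.1932] rot [ 1.7999e+02  3.0000e-02 -7.6060e+01] F [-0.6  0.2 -1.7] M [-0.    0.12  0.07] w 0.0268 q [ 0.95  0.14 -0.36 -0.   -1.07 -0.71]
turn [ 0.01  0.03 -0.06] shift [-0.0015 -0.0005  0.0002]
[0.44040176 0.28541317 0.12339716] [[236.36179123 247.40215625]
 [235.92410446 229.69441341]]
236 247
```

View pics/m5.png

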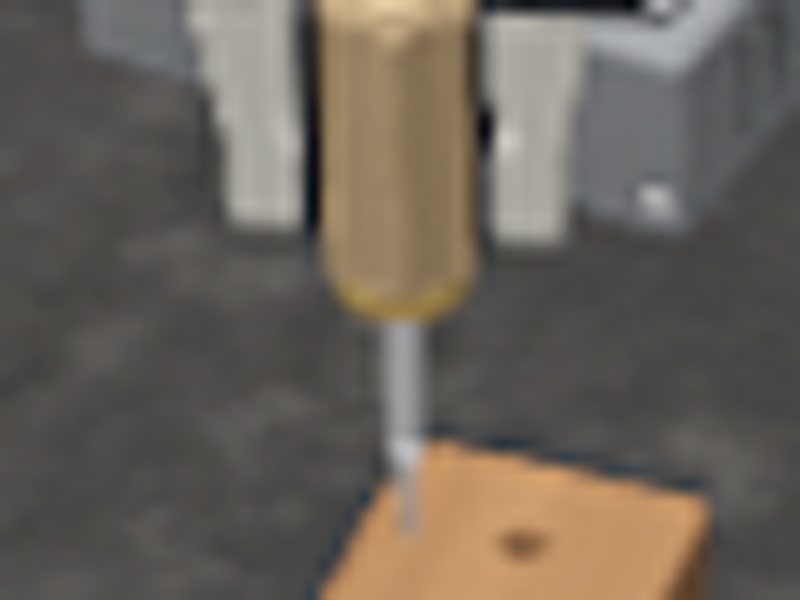

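Run:
```python
from h import *
s=np.load('held.npy',allow_pickle=True).item()
p=np.array([.4406,.2859,.1932]); c=np.array([.970,.242,0])
print(proj(s,[p,p+.021*c,p-.021*c,p-[0,0,.0075],p-[0,0,.0135],[.4407,.2875,.06]]).round(1))
sv=np.load('sideavg.npy',allow_pickle=True).item()
print('unit corners side z.063',[proj(sv,[[x,y,.063]]).round(1).tolist() for x,y in [(.6283,.0224),(.4664,.0445),(.4353,-.1939)]])
```

```text
[[235.6 224.8]
 [226.9 224.3]
 [244.4 225.3]
 [235.7 227.4]
 [235.8 229.4]
 [236.4 267. ]]
unit corners side z.063 [[[212.3, 199.1]], [[257.4, 212.5]], [[287.2, 177.8]]]
```

```bash
python3 -c "
from h import *
go(.5185,-.17,.175,-98)"
```

```text
t 6.38 pos [0.4404 0.2854 0.1919] rot [ 1.7986e+02 -9.0000e-02 -7.6060e+01] F [-0.5  0.6 -0.9] M [ 0.03  0.09 -0.02] w 0.0271 q [ 0.95  0.14 -0.37 -0.   -1.07 -0.71]
turn [ 0.12 -0.12 21.94] shift [0.4608 0.0339 0.0177]
```

>>> move_arm([
  [[0, 0, 2, 0.03, 0.002, 0, 0.02], [0, 0, 4, 0.065, 0.005, 0, 0.02], [0, 0, 6, 0.105, 0.008, 0, 0.02], [0, 0, 8, 0.145, 0.011, 0, 0.02], [0, 0, 10, 0.185, 0.014, 0, 0.02], [0, 0, 12, 0.225, 0.017, 0, 0.02], [0, 0, 14, 0.265, 0.02, 0, 0.02], [0, 0, 16, 0.305, 0.023, 0, 0.02], [0, 0, 18, 0.345, 0.026, 0, 0.02], [0, 0, 20, 0.385, 0.029, 0, 0.02], [0, 0, 22, 0.425, 0.032, 0, 0.02], [0, 0, 22, 0.445, 0.033, 0, 0.02]],
])

```text
t: 7.38
eef_pos: [0.5159, -0.1573, 0.1922]
ee_rot: [3.139, -0.001, -1.715]
force: [1.1, 0.7, -1.2]
width: 0.0267
```

>>> move_arm([
  [[0, 0, 0, 0.01, 0, 0.005, 0.02], [0, 0, 0, 0.016, 0, 0.012, 0.02], [0, 0, 0, 0.016, 0, 0.017, 0.02], [0, 0, 0, 0.016, 0, 0.017, 0.02]],
])

```text
t: 7.72
eef_pos: [0.5127, -0.1689, 0.1744]
ee_rot: [3.138, 0.0, -1.711]
force: [-0.2, 0.5, -1.0]
width: 0.0268
```

Run:
```python
from h import *
go(.5185,-.17,.175,-98)
F=[cam('side') for _ in range(4)]; s=F[0]
g=np.mean([f['frame'].astype(float) for f in F],0).astype(np.uint8)
p=np.array(monitor.get_state()['eef_pos'])
tip=p-[0,0,.0685]; print(tip,proj(s,[tip,tip+[0,0,.055],[.5185,-.17,.075],[.5185,-.17,.063]]).round(1))
np.save('hov.npy',dict(s,avg=g),allow_pickle=True)
u,v=proj(s,[tip])[0].astype(int)
a=cv2.resize(g[v-25:v+20,u-30:u+30],(800,600),interpolation=cv2.INTER_CUBIC); print(u,v)
cv2.imwrite('pics/m6.png',a)
```

```text
t 7.72 pos [ 0.5127 -0.1689  0.1744] rot [179.81   0.   -98.05] F [-0.2  0.5 -1. ] M [0.04 0.12 0.03] w 0.0268 q [ 0.04  0.18 -0.36 -0.   -1.03 -0.18]
turn [ 0.19  0.01 -0.05] shift [ 0.0003 -0.0059 -0.0006]
[ 0.5143223  -0.16856691  0.10823463] [[264.1 166.2]
 [264.5 151.9]
 [263.  174.1]
 [262.9 177. ]]
264 166
```

View pics/m6.png

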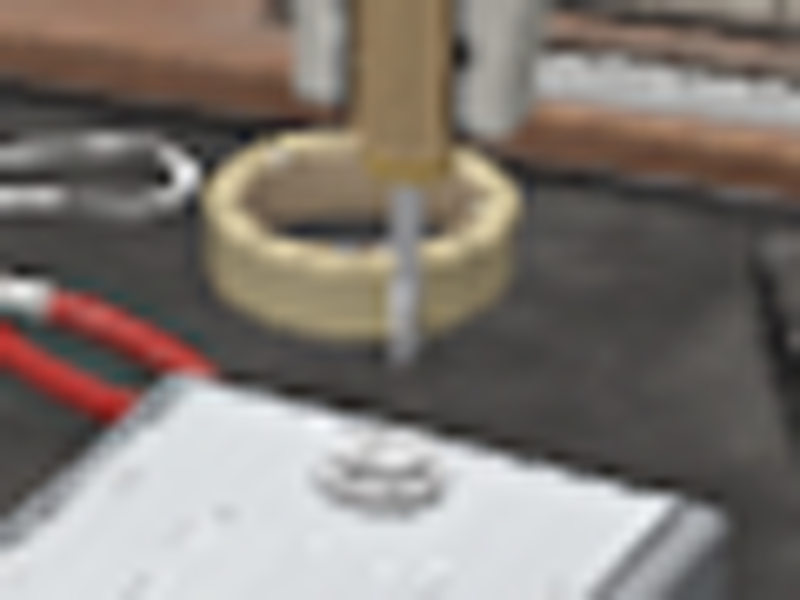

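>>> move_arm([
  [[0, 0, 0, 0.0005, -0.0035, 0.005, 0.02], [0, 0, 0, 0.0005, -0.0065, 0.015, 0.02], [0, 0, 0, 0.0005, -0.0065, 0.023, 0.02], [0, 0, 0, 0.0005, -0.0065, 0.027, 0.02], [0, 0, 0, 0.0005, -0.0065, 0.029, 0.02], [0, 0, 0, 0.0005, -0.0065, 0.029, 0.02]],
])

```text
t: 8.42
eef_pos: [0.5199, -0.171, 0.1465]
ee_rot: [3.14, -0.0, -1.711]
force: [-0.5, 0.0, -1.6]
width: 0.027
```

```bash
python3 -c "
from h import *
go(.519,-.17,.1435,-98)"
```

```text
t 8.42 pos [ 0.5199 -0.171   0.1465] rot [ 1.7991e+02 -1.0000e-02 -9.8050e+01] F [-0.5  0.  -1.6] M [0.06 0.11 0.02] w 0.027 q [ 0.04  0.22 -0.38 -0.   -0.97 -0.18]
turn [ 0.09 -0.01 -0.05] shift [-0.0009  0.0011  0.003 ]
```

>>> move_arm([
  [[0, 0, 0, 0, 0.001, 0.001, 0.02], [0, 0, 0, 0, 0.001, 0.002, 0.02], [0, 0, 0, 0, 0.001, 0.0027, 0.02], [0, 0, 0, 0, 0.001, 0.0033, 0.02], [0, 0, 0, 0, 0.001, 0.0033, 0.02]],
])

```text
t: 8.83
eef_pos: [0.5194, -0.1709, 0.1442]
ee_rot: [-3.141, 0.0, -1.711]
force: [0.7, -0.3, -0.6]
width: 0.0267
```

>>> move_arm([
  [[0, 0, 0, 0, 0, 0.0005, 0.02], [0, 0, 0, 0, 0, 0.0005, 0.02]],
])

```text
t: 9.0
eef_pos: [0.5194, -0.1709, 0.1437]
ee_rot: [-3.141, 0.0, -1.711]
force: [-0.7, 0.4, -1.6]
width: 0.0266
```

>>> move_arm([
  [[0, 0, 0, 0, 0, 0.0005, 0.02], [0, 0, 0, 0, 0, 0.0005, 0.02]],
])

```text
t: 9.17
eef_pos: [0.5195, -0.1709, 0.1432]
ee_rot: [-3.141, -0.0, -1.711]
force: [0.5, -0.4, -0.2]
width: 0.0268
```

>>> move_arm([
  [[0, 0, 0, 0, 0, 0.0005, 0.02], [0, 0, 0, 0, 0, 0.0005, 0.02]],
])

```text
t: 9.33
eef_pos: [0.5195, -0.1709, 0.1428]
ee_rot: [-3.141, -0.0, -1.711]
force: [-0.3, 0.9, 0.8]
width: 0.0265
```

>>> move_arm([
  [[0, 0, 0, 0, 0, 0.0005, 0.02], [0, 0, 0, 0, 0, 0.0005, 0.02]],
])

```text
t: 9.5
eef_pos: [0.5196, -0.1709, 0.1423]
ee_rot: [-3.141, -0.0, -1.711]
force: [-0.8, 0.2, 1.8]
width: 0.0269
```

>>> move_arm([
  [[0, 0, 0, 0, 0, 0.0005, 0.02], [0, 0, 0, 0, 0, 0.0005, 0.02]],
])

```text
t: 9.67
eef_pos: [0.5196, -0.1709, 0.1418]
ee_rot: [-3.141, -0.0, -1.711]
force: [-0.4, 0.5, 2.9]
width: 0.0268
```

>>> move_arm([
  [[0, 0, 0, 0, 0, 0.0005, 0.02], [0, 0, 0, 0, 0, 0.0005, 0.02]],
])

```text
t: 9.83
eef_pos: [0.5196, -0.1709, 0.1414]
ee_rot: [-3.141, -0.0, -1.711]
force: [-0.5, -0.1, 5.4]
width: 0.0268
```

>>> move_arm([
  [[0, 0, 0, 0, 0.0003, -0.0003, 0.02], [0, 0, 0, 0, 0.0006, -0.0003, 0.02], [0, 0, 0, 0, 0.0009, -0.0003, 0.02], [0, 0, 0, 0, 0.0012, -0.0003, 0.02], [0, 0, 0, 0, 0.0015, -0.0003, 0.02], [0, 0, 0, 0, 0.0018, -0.0003, 0.02], [0, 0, 0, 0, 0.002, -0.0003, 0.02]],
])

```text
t: 10.42
eef_pos: [0.5182, -0.1706, 0.1419]
ee_rot: [-3.14, 0.0, -1.711]
force: [2.9, -1.0, 5.4]
width: 0.0268
```

>>> move_arm([
  [[0, 0, 0, 0, -0.0005, 0, 0.02], [0, 0, 0, 0, -0.001, 0, 0.02], [0, 0, 0, 0, -0.0015, 0, 0.02], [0, 0, 0, 0, -0.002, 0, 0.02], [0, 0, 0, 0, -0.0023, 0, 0.02], [0, 0, 0, 0, -0.0026, 0, 0.02], [0, 0, 0, 0, -0.0029, 0, 0.02], [0, 0, 0, 0, -0.0032, 0, 0.02], [0, 0, 0, 0, -0.0035, 0, 0.02], [0, 0, 0, 0, -0.0038, 0, 0.02]],
])

```text
t: 11.25
eef_pos: [0.5194, -0.1709, 0.1414]
ee_rot: [3.138, -0.0, -1.711]
force: [-3.5, 1.3, 9.9]
width: 0.0266
```

>>> move_arm([
  [[0, 0, 0, 0, 0.001, -0.0005, 0.02], [0, 0, 0, 0, 0.0018, -0.001, 0.02], [0, 0, 0, 0, 0.0018, -0.0016, 0.02], [0, 0, 0, 0, 0.0018, -0.0016, 0.02]],
])

```text
t: 11.58
eef_pos: [0.5187, -0.1707, 0.1427]
ee_rot: [3.14, 0.0, -1.711]
force: [-0.2, 0.5, 1.9]
width: 0.0266
```

>>> move_arm([
  [[0, 0, 0, 0, 0.0008, 0, 0.02], [0, 0, 0, 0, 0.0016, 0, 0.02], [0, 0, 0, 0, 0.0022, 0, 0.02], [0, 0, 0, 0, 0.0022, 0, 0.02]],
])

```text
t: 11.92
eef_pos: [0.5172, -0.1705, 0.143]
ee_rot: [3.142, 0.0, -1.711]
force: [1.6, 0.6, 1.9]
width: 0.0268
```

>>> move_arm([
  [[0, 0, 0, 0, 0, -0.001, 0.02], [0, 0, 0, 0, -0.0015, -0.0013, 0.02], [0, 0, 0, 0, -0.003, -0.0013, 0.02], [0, 0, 0, 0, -0.004, -0.0013, 0.02], [0, 0, 0, 0, -0.004, -0.0013, 0.02]],
])

```text
t: 12.33
eef_pos: [0.5211, -0.1711, 0.144]
ee_rot: [3.141, -0.0, -1.711]
force: [0.2, -0.4, -2.1]
width: 0.0265
```

>>> move_arm([
  [[0, 0, 0, 0, 0, 0.0008, 0.02], [0, 0, 0, 0, 0, 0.0013, 0.02], [0, 0, 0, 0, 0.0003, 0.0013, 0.02], [0, 0, 0, 0, 0.0007, 0.0013, 0.02], [0, 0, 0, 0, 0.0011, 0.0013, 0.02], [0, 0, 0, 0, 0.0015, 0.0013, 0.02], [0, 0, 0, 0, 0.0019, 0.0013, 0.02], [0, 0, 0, 0, 0.0023, 0.0013, 0.02]],
])

```text
t: 13.0
eef_pos: [0.5192, -0.1708, 0.1433]
ee_rot: [-3.141, -0.0, -1.711]
force: [0.2, 0.2, 0.3]
width: 0.0266
```

>>> move_arm([
  [[0, 0, 0, 0, 0.0004, 0, 0.02], [0, 0, 0, 0, 0.0008, 0, 0.02], [0, 0, 0, 0, 0.0012, 0, 0.02], [0, 0, 0, 0, 0.0016, 0, 0.02], [0, 0, 0, 0, 0.002, 0, 0.02], [0, 0, 0, 0, 0.0024, 0, 0.02], [0, 0, 0, 0, 0.0028, 0, 0.02]],
])

```text
t: 13.58
eef_pos: [0.5163, -0.1704, 0.1432]
ee_rot: [-3.141, -0.0, -1.711]
force: [1.3, -0.0, 1.8]
width: 0.0266
```

>>> move_arm([
  [[0, 0, -7, 0, -0.001, -0.0015, 0.02], [0, 0, -14, 0, -0.003, -0.0015, 0.02], [0, 0, -21, 0, -0.003, -0.001, 0.02], [0, 0, -25, 0, -0.003, 0, 0.02], [0, 0, -25, 0, -0.003, 0.0004, 0.02], [0, 0, -22, 0, -0.003, 0.0004, 0.02], [0, 0, -19, 0, -0.003, 0.0004, 0.02], [0, 0, -16, 0, -0.003, 0.0004, 0.02], [0, 0, -13, 0, -0.003, 0.0004, 0.02], [0, 0, -10, 0, -0.003, 0.0004, 0.02], [0, 0, -7, 0, -0.003, 0.0004, 0.02]],
])

```text
t: 14.5
eef_pos: [0.5186, -0.1709, 0.1426]
ee_rot: [3.141, -0.0, -1.595]
force: [-0.5, 0.1, 1.6]
width: 0.0264
```

```bash
python3 -c "
from h import *
go(.519,-.17,.1427,-98)"
```

```text
t 14.5 pos [ 0.5186 -0.1709  0.1426] rot [179.95  -0.   -91.38] F [-0.5  0.1  1.6] M [0.04 0.34 0.01] w 0.0264 q [ 0.04  0.22 -0.39 -0.   -0.96 -0.06]
turn [ 0.05 -0.    6.62] shift [-0.0009 -0.0004 -0.0001]
```

>>> move_arm([
  [[0, 0, 3, 0, 0, 0, 0.02], [0, 0, 6, 0, 0, 0, 0.02], [0, 0, 9, 0, 0, 0, 0.02], [0, 0, 12, 0, 0, 0, 0.02], [0, 0, 15, 0, 0, 0, 0.02], [0, 0, 18, 0, 0, 0, 0.02], [0, 0, 21, 0, 0, 0, 0.02], [0, 0, 24, 0, 0, 0, 0.02], [0, 0, 27, 0, 0, 0, 0.02], [0, 0, 30, 0, 0, 0, 0.02]],
])

```text
t: 15.33
eef_pos: [0.5188, -0.1709, 0.1426]
ee_rot: [3.141, -0.0, -2.118]
force: [-0.2, -0.9, 2.3]
width: 0.0267
```

```bash
python3 -c "
from h import *
go(.519,-.17,.1427,-98)"
```

```text
t 15.33 pos [ 0.5188 -0.1709  0.1426] rot [ 1.7998e+02 -2.0000e-02 -1.2138e+02] F [-0.2 -0.9  2.3] M [-0.09 -0.02 -0.01] w 0.0267 q [ 0.04  0.22 -0.39  0.   -0.96 -0.59]
turn [ 3.000e-02 -1.000e-02 -2.338e+01] shift [-0.0008  0.0003 -0.0001]
```

Run:
```python
from h import *
t=np.load('topavg.npy',allow_pickle=True).item(); s=np.load('sideavg.npy',allow_pickle=True).item()
g=t['avg'].mean(2); s_=s['avg'].mean(2)
print('top R',proj(t,[.519,-.1705,.075]).round(1)); print(g[179:192,291:304].round().astype(int))
print('top L',proj(t,[.5415,-.002,.07]).round(1)); print(g[173:186,244:257].round().astype(int))
print('side R',proj(s,[.519,-.1705,.075]).round(1)); print(s_[170:182,255:271].round().astype(int))
for c in ([.519,-.1705,.075],):
  for f in (t,s):
    J=[(proj(f,np.array(c)+d)-proj(f,c))[0].round(3).tolist() for d in np.eye(3)*.01]; print('px per 10mm',J)
```

```text
top R [[297.1 184.6]]
[[239 239 238 236 236 237 237 237 236 237 238 239 239]
 [239 239 237 231 224 224 228 226 226 233 237 240 239]
 [239 238 234 226 211 201 210 215 218 226 235 239 239]
 [238 232 223 217 218 220 221 221 218 222 232 238 237]
 [237 230 210 209 225 226 223 224 222 219 224 234 237]
 [239 231 206 197 219 221 217 222 221 215 221 234 238]
 [239 230 205 202 221 227 227 226 223 221 227 236 239]
 [238 226 208 207 216 226 228 224 222 229 234 238 240]
 [237 229 219 213 207 216 222 218 219 231 238 240 238]
 [238 236 230 223 215 207 208 215 225 236 240 240 231]
 [239 239 237 232 222 215 214 220 229 238 240 239 223]
 [239 239 239 238 237 236 236 236 238 239 240 238 217]
 [238 239 239 239 240 240 240 240 240 240 240 238 214]]
top L [[249.8 179.7]]
[[240 241 240 240 238 237 238 239 240 240 240 240 240]
 [241 241 239 237 233 228 229 235 239 240 241 241 240]
 [240 240 234 229 226 219 216 221 229 236 240 240 241]
 [239 238 229 217 211 209 205 200 208 224 237 241 241]
 [237 233 217 213 219 216 213 215 213 219 232 239 241]
 [238 233 213 210 222 219 220 226 225 216 218 233 240]
 [239 234 
[... 633 characters left out ...]
 205 203 158 108  63  52  58  63]
 [229 231 233 232 239 233 207 207 223 223 230 217 198 181 138  98]
 [230 231 230 213 188 193 192 221 238 226 193 204 234 236 225 217]
 [230 231 210 216 193 140 153 162 166 154 143 195 212 225 236 236]
 [229 231 205 175 184 192 205 202 178 199 206 166 199 231 233 233]
 [228 230 228 198 160 152 163 167 153 155 149 147 212 234 231 230]
 [228 230 232 228 221 209 186 175 174 165 198 222 230 232 230 228]
 [228 228 228 229 232 233 228 226 226 224 230 234 231 230 227 227]
 [229 227 235 234 229 231 231 231 231 232 232 231 229 227 226 227]]
px per 10mm [[-0.085, -2.788], [-2.801, 0.069], [0.282, -0.244]]
px per 10mm [[-2.674, -0.466], [-0.877, 1.309], [0.051, -2.469]]
```

```bash
python3 -c "
from h import *
go(.5215,-.169,.1427,-78)"
```

```text
t 15.33 pos [ 0.5188 -0.1709  0.1426] rot [ 1.7998e+02 -2.0000e-02 -1.2138e+02] F [-0.2 -0.9  2.3] M [-0.09 -0.02 -0.01] w 0.0267 q [ 0.04  0.22 -0.39  0.   -0.96 -0.59]
turn [ 3.000e-02 -1.000e-02 -4.338e+01] shift [-0.003  -0.0013 -0.0001]
```

>>> move_arm([
  [[0, 0, -7, -0.001, 0, -0.0015, 0.02], [0, 0, -14, -0.003, -0.0013, -0.0018, 0.02], [0, 0, -21, -0.003, -0.0013, -0.0018, 0.02], [0, 0, -28, -0.003, -0.0013, -0.0018, 0.02], [0, 0, -35, -0.003, -0.0013, -0.0015, 0.02], [0, 0, -42, -0.003, -0.0013, -0.001, 0.02], [0, 0, -43, -0.003, -0.0013, -0.0003, 0.02], [0, 0, -43, -0.003, -0.0013, 0, 0.02]],
])

```text
t: 16.0
eef_pos: [0.5213, -0.1689, 0.1425]
ee_rot: [3.141, 0.0, -1.366]
force: [0.1, -0.0, 1.8]
width: 0.0267
```

>>> move_arm([
  [[0, 0, 2.5, 0, 0, 0, 0.02], [0, 0, 5, 0, 0, 0, 0.02], [0, 0, 7.5, 0, 0, 0, 0.02], [0, 0, 10, 0, 0, 0, 0.02], [0, 0, 12.5, 0, 0, 0, 0.02]],
])

```text
t: 16.42
eef_pos: [0.521, -0.169, 0.1425]
ee_rot: [3.14, -0.0, -1.588]
force: [-0.9, -0.0, 1.5]
width: 0.0267
```

>>> move_arm([
  [[0, 0, 2.5, 0, 0, 0, 0.02], [0, 0, 5, 0, 0, 0, 0.02], [0, 0, 7.5, 0, 0, 0, 0.02]],
])

```text
t: 16.67
eef_pos: [0.5213, -0.1689, 0.1423]
ee_rot: [3.141, 0.0, -1.719]
force: [-0.1, 0.4, -1.1]
width: 0.0266
```

>>> move_arm([
  [[0, 0, 2.5, 0, 0, 0, 0.02], [0, 0, 5, 0, 0, 0, 0.02], [0, 0, 7.5, 0, 0, 0, 0.02]],
])

```text
t: 16.92
eef_pos: [0.5213, -0.1689, 0.1422]
ee_rot: [3.14, -0.0, -1.85]
force: [0.5, -0.4, -0.9]
width: 0.0269
```

```bash
python3 -c "
from h import *
go(.5215,-.169,.1427,-98)"
```

```text
t 16.92 pos [ 0.5213 -0.1689  0.1422] rot [ 1.7993e+02 -1.0000e-02 -1.0601e+02] F [ 0.5 -0.4 -0.9] M [ 0.07  0.07 -0.02] w 0.0269 q [ 0.04  0.22 -0.39 -0.   -0.96 -0.32]
turn [ 0.07 -0.   -8.01] shift [ 0.0001 -0.0003 -0.0005]
```

The blade dropped into the slot between yaw −91° and −98°. Next I'll seat it.

>>> move_arm([
  [[0, 0, 0, 0, 0, 0.0007, 0.02], [0, 0, 0, 0, 0, 0.0014, 0.02], [0, 0, 0, 0, 0, 0.002, 0.02], [0, 0, 0, 0, 0, 0.002, 0.02]],
])

```text
t: 17.25
eef_pos: [0.5215, -0.1689, 0.1403]
ee_rot: [3.141, -0.0, -1.843]
force: [-1.5, -0.2, -2.3]
width: 0.0267
```

>>> move_arm([
  [[0, 0, 0, 0, 0, 0.0005, 0.02], [0, 0, 0, 0, 0, 0.0008, 0.02], [0, 0, 0, 0, 0, 0.0008, 0.02]],
])

```text
t: 17.5
eef_pos: [0.5216, -0.1689, 0.1399]
ee_rot: [3.141, -0.0, -1.842]
force: [-1.8, 1.9, 1.0]
width: 0.0271
```

>>> move_arm([
  [[0, 0, 0, 0, 0, 0.0005, 0.02], [0, 0, 0, 0, 0, 0.0008, 0.02], [0, 0, 0, 0, 0, 0.0008, 0.02]],
])

```text
t: 17.75
eef_pos: [0.5217, -0.1689, 0.1392]
ee_rot: [3.141, -0.0, -1.842]
force: [-3.2, 1.2, 3.2]
width: 0.0271
```

>>> move_arm([
  [[0, 0, 0, 0, 0.0004, 0, 0.02], [0, 0, 1.5, 0, 0.0008, 0.0003, 0.02], [0, 0, 3, 0, 0.0008, 0.0005, 0.02]],
])

```text
t: 18.0
eef_pos: [0.5214, -0.1688, 0.1389]
ee_rot: [-3.141, 0.0, -1.895]
force: [-2.0, 1.3, 4.8]
width: 0.0267
```

>>> move_arm([
  [[0, 0, 1.5, 0, 0, 0, 0.02], [0, 0, 3, 0, 0, 0, 0.02]],
])

```text
t: 18.17
eef_pos: [0.5214, -0.1688, 0.139]
ee_rot: [-3.141, 0.0, -1.948]
force: [-2.2, 0.8, 3.9]
width: 0.0272
```

>>> move_arm([
  [[0, 0, 1.5, 0, 0, 0, 0.02], [0, 0, 3, 0, 0, 0, 0.02]],
])

```text
t: 18.33
eef_pos: [0.5214, -0.1688, 0.139]
ee_rot: [-3.141, 0.0, -2.0]
force: [-2.8, -0.3, 4.4]
width: 0.0267
```

```bash
python3 -c "
from h import *
go(.5209,-.1687,.1392,-120)"
```

```text
t 18.33 pos [ 0.5214 -0.1688  0.139 ] rot [-1.7994e+02  1.0000e-02 -1.1460e+02] F [-2.8 -0.3  4.4] M [0.33 0.99 0.04] w 0.0267 q [ 0.04  0.23 -0.39  0.   -0.95 -0.47]
turn [-0.06  0.01  5.4 ] shift [ 0.0001  0.0005 -0.0002]
```

>>> move_arm([
  [[0, 0, 1.5, 0.0003, 0.0007, 0, 0.02], [0, 0, 3, 0.0003, 0.0007, 0, 0.02]],
])

```text
t: 18.5
eef_pos: [0.521, -0.1687, 0.1391]
ee_rot: [-3.14, 0.001, -2.053]
force: [-0.9, 1.1, 3.1]
width: 0.0268
```

>>> move_arm([
  [[0, 0, 1.5, 0, 0, 0, 0.02], [0, 0, 3, 0, 0, 0, 0.02]],
])

```text
t: 18.67
eef_pos: [0.521, -0.1687, 0.139]
ee_rot: [-3.14, 0.001, -2.105]
force: [-1.0, 0.8, 2.6]
width: 0.0267
```

>>> move_arm([
  [[0, 0, 1.5, 0, 0, 0, 0.02], [0, 0, 3, 0, 0, 0, 0.02]],
])

```text
t: 18.83
eef_pos: [0.521, -0.1687, 0.139]
ee_rot: [-3.14, 0.001, -2.157]
force: [-0.1, 0.9, 2.0]
width: 0.0267
```

```bash
python3 -c "
from h import *
go(.5209,-.1687,.1392,-120)"
```

```text
t 18.83 pos [ 0.521  -0.1687  0.139 ] rot [-1.7992e+02  5.0000e-02 -1.2361e+02] F [-0.1  0.9  2. ] M [ 0.34  0.42 -0.01] w 0.0267 q [ 0.04  0.22 -0.39  0.   -0.95 -0.63]
turn [-0.09  0.04 -3.61] shift [ 0.0001  0.0001 -0.0002]
```

>>> move_arm([
  [[0, 0, 0, 0, 0, 0.0005, 0.02], [0, 0, 0, 0, 0, 0.0008, 0.02]],
])

```text
t: 19.0
eef_pos: [0.521, -0.1687, 0.1381]
ee_rot: [-3.14, 0.001, -2.155]
force: [-0.8, 0.9, 2.6]
width: 0.0269
```

>>> move_arm([
  [[0, 0, 1.5, 0, 0, 0, 0.02], [0, 0, 3, 0, 0, 0, 0.02]],
])

```text
t: 19.17
eef_pos: [0.5209, -0.1687, 0.1381]
ee_rot: [-3.14, 0.001, -2.209]
force: [-0.2, 0.7, 2.9]
width: 0.027
```

>>> move_arm([
  [[0, 0, 1.5, 0, 0, 0, 0.02], [0, 0, 3, 0, 0, 0, 0.02]],
])

```text
t: 19.33
eef_pos: [0.5209, -0.1687, 0.1381]
ee_rot: [-3.14, 0.001, -2.261]
force: [-0.2, 0.9, 3.5]
width: 0.0267
```

```bash
python3 -c "
from h import *
go(.5209,-.1687,.1392,-120)"
```

```text
t 19.33 pos [ 0.5209 -0.1687  0.1381] rot [-1.7994e+02  5.0000e-02 -1.2955e+02] F [-0.2  0.9  3.5] M [ 0.47  0.13 -0.04] w 0.0267 q [ 0.04  0.23 -0.39  0.   -0.95 -0.74]
turn [-0.07  0.04 -9.55] shift [ 0.      0.     -0.0011]
```

>>> move_arm([
  [[0, 0, 0, 0, 0, 0.0005, 0.02], [0, 0, 0, 0, 0, 0.001, 0.02], [0, 0, 0, 0, 0, 0.001, 0.02]],
])

```text
t: 19.58
eef_pos: [0.5208, -0.1687, 0.137]
ee_rot: [-3.141, 0.001, -2.26]
force: [0.2, 0.4, 5.2]
width: 0.0266
```

>>> move_arm([
  [[0, 0, 0, 0, 0, 0.0005, 0.02], [0, 0, 0, 0, 0, 0.001, 0.02], [0, 0, 0, 0, 0, 0.001, 0.02]],
])

```text
t: 19.83
eef_pos: [0.5208, -0.1687, 0.136]
ee_rot: [-3.141, 0.001, -2.26]
force: [0.2, 1.3, 5.5]
width: 0.0267
```

The pin has dropped in: force rises about 1 N/mm. Pressing on to about 6.8 mm.

>>> move_arm([
  [[0, 0, 0, 0, 0, 0.0007, 0.02], [0, 0, 0, 0, 0, 0.0014, 0.02], [0, 0, 0, 0, 0, 0.002, 0.02], [0, 0, 0, 0, 0, 0.002, 0.02]],
])

```text
t: 20.17
eef_pos: [0.5208, -0.1687, 0.1342]
ee_rot: [-3.141, 0.001, -2.26]
force: [-0.6, 1.4, 7.4]
width: 0.0268
```

>>> move_arm([
  [[0, 0, 0, 0, 0, 0.0005, 0.02], [0, 0, 0, 0, 0, 0.0008, 0.02], [0, 0, 0, 0, 0, 0.0008, 0.02]],
])

```text
t: 20.42
eef_pos: [0.5209, -0.1688, 0.1335]
ee_rot: [-3.14, 0.001, -2.26]
force: [0.4, 1.0, 7.2]
width: 0.027
```

>>> move_arm([
  [[0, 0, 0, 0, 0, 0.0005, 0.02], [0, 0, 0, 0, 0, 0.0005, 0.02]],
])

```text
t: 20.58
eef_pos: [0.5209, -0.1688, 0.1331]
ee_rot: [-3.14, 0.001, -2.26]
force: [-0.4, 1.6, 8.1]
width: 0.0264
```

```bash
python3 -c "
from h import *
go(.5208,-.1687,.1328,-130)"
```

```text
t 20.58 pos [ 0.5209 -0.1688  0.1331] rot [-1.7993e+02  4.0000e-02 -1.2951e+02] F [-0.4  1.6  8.1] M [ 0.74  0.03 -0.01] w 0.0264 q [ 0.04  0.23 -0.4   0.   -0.94 -0.73]
turn [-0.07  0.04  0.49] shift [0.     0.0001 0.0003]
```

>>> move_arm([
  [[0, 0, 0, 0, 0, 0.0004, 0.02], [0, 0, 0, 0, 0, 0.0004, 0.02]],
])

```text
t: 20.75
eef_pos: [0.5209, -0.1688, 0.1327]
ee_rot: [-3.14, 0.001, -2.26]
force: [0.7, 1.6, 8.8]
width: 0.0267
```

>>> move_arm([
  [[0, 0, 0, 0, 0, 0.0004, 0.02], [0, 0, 0, 0, 0, 0.0004, 0.02]],
])

```text
t: 20.92
eef_pos: [0.5209, -0.1688, 0.1324]
ee_rot: [-3.14, 0.001, -2.26]
force: [-1.1, 1.4, 9.8]
width: 0.0268
```

>>> move_arm([
  [[0, 0, 0, 0, 0, 0.0004, 0.02], [0, 0, 0, 0, 0, 0.0004, 0.02], [0, 0, 0, 0, 0, 0.0004, 0.02]],
])

```text
t: 21.17
eef_pos: [0.521, -0.1688, 0.1324]
ee_rot: [-3.14, 0.001, -2.26]
force: [-0.8, 2.1, 11.1]
width: 0.0267
```

>>> move_arm([
  [[0, 0, 3, 0, 0, 0, 0.02], [0, 0, 6, 0, 0, 0, 0.02], [0, 0, 9, 0, 0, 0, 0.02], [0, 0, 12, 0, 0, 0, 0.02], [0, 0, 15, 0, 0, 0, 0.02]],
])

```text
t: 21.58
eef_pos: [0.5213, -0.1688, 0.1324]
ee_rot: [-3.14, 0.002, -2.525]
force: [-1.1, 2.1, 10.4]
width: 0.027
```

```bash
python3 -c "
from h import *
go(.5208,-.1687,.1324,-220)"
```

```text
t 21.58 pos [ 0.5213 -0.1688  0.1324] rot [-1.7991e+02  9.0000e-02 -1.4465e+02] F [-1.1  2.1 10.4] M [0.88 0.17 0.04] w 0.027 q [ 0.04  0.23 -0.4   0.   -0.94 -1.  ]
turn [-2.000e-02  1.400e-01  7.535e+01] shift [ 0.0003  0.0003 -0.    ]
```

>>> move_arm([
  [[0, 0, 4, 0, 0, 0, 0.02], [0, 0, 8, 0, 0, 0, 0.02], [0, 0, 12, 0, 0, 0, 0.02], [0, 0, 16, 0, 0, 0, 0.02], [0, 0, 20, 0, 0, 0, 0.02], [0, 0, 24, 0, 0, 0, 0.02], [0, 0, 28, 0, 0, 0, 0.02], [0, 0, 32, 0, 0, 0, 0.02], [0, 0, 36, 0, 0, 0, 0.02], [0, 0, 40, 0, 0, 0, 0.02], [0, 0, 44, 0, 0, 0, 0.02], [0, 0, 48, 0, 0, 0, 0.02]],
])

```text
t: 22.58
eef_pos: [0.5219, -0.169, 0.1325]
ee_rot: [-3.142, 0.004, 2.92]
force: [2.0, 0.6, 8.9]
width: 0.0268
```

```bash
python3 -c "
from h import *
go(.5208,-.1687,.1324,-220)"
```

```text
t 22.58 pos [ 0.5219 -0.169   0.1325] rot [-180.      0.2   167.31] F [2.  0.6 8.9] M [-0.14 -0.85 -0.06] w 0.0268 q [ 0.04  0.23 -0.4   0.   -0.94 -1.84]
turn [ 0.04  0.2  27.31] shift [0.0012 0.0001 0.0001]
```

>>> move_arm([
  [[0, 0, 3, 0, 0, 0, 0.02], [0, 0, 6, 0, 0, 0, 0.02], [0, 0, 9, 0, 0, 0, 0.02], [0, 0, 12, 0, 0, 0, 0.02], [0, 0, 15, 0, 0, 0, 0.02], [0, 0, 18, 0, 0, 0, 0.02]],
])

```text
t: 23.08
eef_pos: [0.5221, -0.1692, 0.1326]
ee_rot: [3.141, 0.004, 2.607]
force: [0.9, -1.5, 8.6]
width: 0.0272
```

```bash
python3 -c "
from h import *
import time
go(.5208,-.1687,.1324,-220)"
```

```text
t 23.08 pos [ 0.5221 -0.1692  0.1326] rot [179.95   0.22 149.37] F [ 0.9 -1.5  8.6] M [-0.6  -0.85 -0.  ] w 0.0272 q [ 0.04  0.23 -0.4   0.   -0.94 -2.15]
turn [0.07 0.21 9.37] shift [ 0.0014 -0.0002  0.0002]
```

>>> move_arm([
  [[0, 0, 2, 0, 0, 0, 0.02], [0, 0, 4, 0, 0, 0, 0.02], [0, 0, 6, 0, 0, 0, 0.02]],
])

```text
t: 23.33
eef_pos: [0.5221, -0.1693, 0.1326]
ee_rot: [3.14, 0.004, 2.503]
force: [2.5, -1.8, 8.2]
width: 0.027
```

```bash
python3 -c "
from h import *
go(.5208,-.1687,.1324,-220)"
```

```text
t 23.33 pos [ 0.5221 -0.1693  0.1326] rot [179.93   0.22 143.42] F [ 2.5 -1.8  8.2] M [-0.77 -0.94 -0.01] w 0.027 q [ 0.04  0.23 -0.4   0.   -0.94 -2.25]
turn [0.08 0.22 3.42] shift [ 0.0014 -0.0003  0.0002]
```

>>> move_arm([
  [[0, 0, 1.5, 0, 0, 0, 0.02], [0, 0, 3, 0, 0, 0, 0.02], [0, 0, 3, 0, 0, 0, 0.02]],
])

```text
t: 23.58
eef_pos: [0.5221, -0.1694, 0.1326]
ee_rot: [3.14, 0.004, 2.451]
force: [1.2, -1.3, 8.3]
width: 0.027
```

```bash
python3 -c "
from h import *
go(.5208,-.1687,.1324,-220)"
```

```text
t 23.58 pos [ 0.5221 -0.1694  0.1326] rot [179.93   0.21 140.42] F [ 1.2 -1.3  8.3] M [-0.93 -0.93 -0.01] w 0.027 q [ 0.04  0.23 -0.4   0.   -0.94 -2.31]
turn [0.07 0.21 0.42] shift [ 0.0014 -0.0003  0.0002]
```

>>> move_arm([
  [[0, 0, 0, 0, 0, -0.0005, 0.02], [0, 0, 0, 0, 0, -0.001, 0.02], [0, 0, 0, 0, 0, -0.001, 0.02]],
])

```text
t: 23.83
eef_pos: [0.5221, -0.1694, 0.1336]
ee_rot: [3.14, 0.004, 2.452]
force: [2.5, -1.6, 7.3]
width: 0.0264
```

>>> move_arm([
  [[0, 0, 0, 0, 0, -0.0005, 0.02], [0, 0, 0, 0, 0, -0.001, 0.02], [0, 0, 0, 0, 0, -0.001, 0.02]],
])

```text
t: 24.08
eef_pos: [0.5221, -0.1693, 0.1345]
ee_rot: [3.14, 0.004, 2.452]
force: [1.5, -1.3, 6.1]
width: 0.0266
```

>>> move_arm([
  [[0, 0, 0, 0, 0, -0.0005, 0.02], [0, 0, 0, 0, 0, -0.001, 0.02], [0, 0, 0, 0, 0, -0.001, 0.02]],
])

```text
t: 24.33
eef_pos: [0.5215, -0.169, 0.1349]
ee_rot: [3.14, 0.002, 2.452]
force: [3.0, -1.7, 4.1]
width: 0.0269
```

>>> move_arm([
  [[0, 0, 0, 0, 0, -0.0005, 0.02], [0, 0, 0, 0, 0, -0.001, 0.02], [0, 0, 0, 0, 0, -0.001, 0.02]],
])

```text
t: 24.58
eef_pos: [0.5202, -0.1686, 0.1351]
ee_rot: [3.142, -0.0, 2.451]
force: [2.1, -0.3, 2.8]
width: 0.0267
```

>>> move_arm([
  [[0, 0, 0, 0, 0, -0.001, 0.02], [0, 0, 0, 0, 0, -0.002, 0.02], [0, 0, 0, 0, 0, -0.002, 0.02]],
])

```text
t: 24.83
eef_pos: [0.5189, -0.1683, 0.1364]
ee_rot: [-3.14, -0.003, 2.451]
force: [-0.1, 1.4, -1.3]
width: 0.0268
```

>>> move_arm([
  [[0, 0, 0, 0, 0, -0.003, 0.02], [0, 0, 0, 0, 0, -0.01, 0.02], [0, 0, 0, 0, 0, -0.03, 0.02], [0, 0, 0, 0, 0, -0.055, 0.02], [0, 0, 0, 0, 0, -0.06, 0.02], [0, 0, 0, 0, 0, -0.06, 0.02]],
])

```text
t: 25.33
eef_pos: [0.5213, -0.169, 0.1997]
ee_rot: [3.14, 0.003, 2.452]
force: [0.2, -0.1, -0.7]
width: 0.027
```

Run:
```python
from h import *
go(.4407,.2865,.195,-76)
F=[cam('side') for _ in range(4)]; s=F[0]
g=np.mean([f['frame'].astype(float) for f in F],0).astype(np.uint8)
print(g.mean(2)[170:182,255:271].round().astype(int))
a=cv2.resize(g[125:185,225:305],(800,600),interpolation=cv2.INTER_CUBIC)
cv2.imwrite('pics/m7.png',a)
```

```text
t 25.33 pos [ 0.5213 -0.169   0.1997] rot [179.88   0.18 140.46] F [ 0.2 -0.1 -0.7] M [-0.09 -0.08 -0.07] w 0.027 q [ 0.04  0.17 -0.31  0.   -1.09 -2.31]
turn [  -0.18    0.22 -143.54] shift [0.3521 0.3    0.0042]
[[ 55  42  50  53  58  59  62  66  71  74  74  72  72  73  74  74]
 [189 159 132  93  50  39  50  58  65  74  74  71  69  72  73  72]
 [227 223 233 227 192 161 134  94  61  52  58  61  63  65  68  69]
 [225 226 233 235 223 217 228 217 211 186 128  95  59  49  55  60]
 [221 224 226 226 195 158 204 220 220 217 215 203 191 174 132  93]
 [223 224 223 205 206 204 195 194 194 206 197 204 227 230 218 210]
 [224 224 203 207 210 213 212 203 201 202 179 191 204 218 229 229]
 [221 223 198 165 178 204 212 207 194 208 204 158 192 224 227 226]
 [221 224 221 191 151 146 153 155 143 145 141 140 204 227 224 223]
 [222 223 225 221 214 201 179 168 167 159 191 215 223 225 223 221]
 [222 221 221 222 226 225 221 219 219 217 224 227 225 223 221 220]
 [222 220 228 227 222 224 224 224 224 224 225 224 222 221 219 221]]
```

View pics/m7.png

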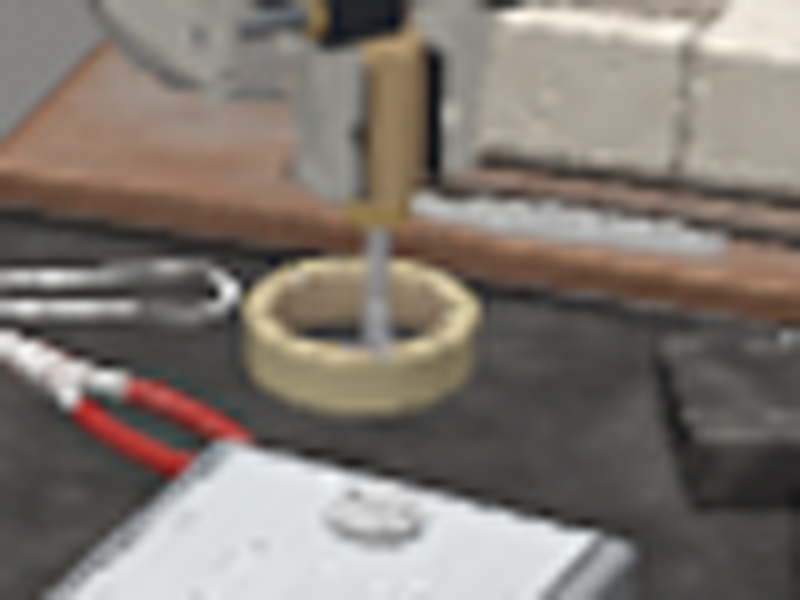

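>>> move_arm([
  [[0, 0, -6, 0.01, 0.008, 0, 0.02], [0, 0, -13, 0.03, 0.025, 0, 0.02], [0, 0, -20, 0.05, 0.042, 0, 0.02], [0, 0, -27, 0.07, 0.06, 0, 0.02], [0, 0, -34, 0.09, 0.077, 0, 0.02], [0, 0, -41, 0.11, 0.094, 0, 0.02], [0, 0, -48, 0.13, 0.111, 0, 0.02], [0, 0, -55, 0.15, 0.128, 0, 0.02], [0, 0, -62, 0.17, 0.145, 0, 0.02], [0, 0, -69, 0.19, 0.162, 0, 0.02], [0, 0, -75, 0.21, 0.179, 0, 0.02], [0, 0, -82, 0.23, 0.196, 0, 0.02]],
])

```text
t: 26.53
eef_pos: [0.4667, 0.1298, 0.1964]
ee_rot: [3.141, -0.002, -2.396]
force: [-0.4, 1.0, -0.7]
width: 0.0267
```

```bash
python3 -c "
from h import *
go(.4407,.2861,.197,-76)"
```

```text
t 26.53 pos [0.4667 0.1298 0.1964] rot [ 1.7998e+02 -1.0000e-01 -1.3726e+02] F [-0.4  1.  -0.7] M [ 0.06 -0.08 -0.  ] w 0.0267 q [ 0.68  0.07 -0.44 -0.   -1.07 -1.5 ]
turn [  0.07  -0.08 -61.26] shift [-0.087   0.1325 -0.0008]
```

>>> move_arm([
  [[0, 0, -7, -0.012, 0.02, 0, 0.02], [0, 0, -14, -0.026, 0.04, 0, 0.02], [0, 0, -21, -0.039, 0.06, 0, 0.02], [0, 0, -28, -0.052, 0.08, 0, 0.02], [0, 0, -35, -0.065, 0.1, 0, 0.02], [0, 0, -42, -0.075, 0.115, 0, 0.02], [0, 0, -49, -0.082, 0.125, 0, 0.02], [0, 0, -56, -0.085, 0.13, 0, 0.02], [0, 0, -60, -0.085, 0.13, 0, 0.02], [0, 0, -60, -0.085, 0.13, 0, 0.02]],
])

```text
t: 27.37
eef_pos: [0.4421, 0.2822, 0.1961]
ee_rot: [3.14, -0.001, -1.35]
force: [-0.8, 0.6, -1.3]
width: 0.0265
```

Run:
```python
from h import *
go(.4408,.2860,.1935,-76.06)
F=[cam('side') for _ in range(4)]; g=np.mean([f['frame'].astype(float) for f in F],0).astype(np.uint8)
h=np.load('held.npy',allow_pickle=True).item()['avg']
c=lambda i:cv2.resize(i[195:275,206:266],(400,533),interpolation=cv2.INTER_CUBIC)
cv2.imwrite('pics/m8.png',np.hstack([c(h),c(g)]))
```

```text
t 27.37 pos [0.4421 0.2822 0.1961] rot [ 1.7989e+02 -8.0000e-02 -7.7320e+01] F [-0.8  0.6 -1.3] M [-0.02  0.15 -0.05] w 0.0265 q [ 0.94  0.14 -0.36 -0.   -1.08 -0.72]
turn [ 0.11 -0.08 -1.26] shift [-0.004   0.0004  0.0026]
```

View pics/m8.png

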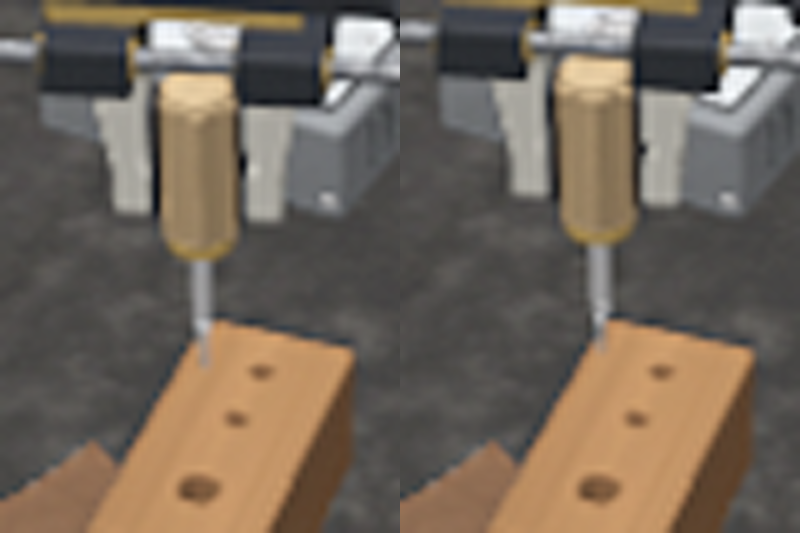

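>>> move_arm([
  [[0, 0, -1.3, -0.003, 0.0005, 0.005, 0.02], [0, 0, -1.3, -0.004, 0.0007, 0.02, 0.02], [0, 0, -1.3, -0.004, 0.0007, 0.04, 0.02], [0, 0, -1.3, -0.004, 0.0007, 0.055, 0.02], [0, 0, -1.3, -0.004, 0.0007, 0.063, 0.02], [0, 0, -1.3, -0.004, 0.0007, 0.063, 0.02]],
])

```text
t: 28.07
eef_pos: [0.4403, 0.2849, 0.1323]
ee_rot: [3.139, -0.002, -1.331]
force: [-0.3, -0.3, -0.4]
width: 0.0267
```

Run:
```python
from h import *
go(.4410,.2861,.0735,-76.06)
F=[cam('side') for _ in range(4)]; g=np.mean([f['frame'].astype(float) for f in F],0).astype(np.uint8)
p=np.array(monitor.get_state()['eef_pos']); print(proj(F[0],[p-[0,0,.0685],[.4407,.2875,.06],[.4405,.2889,.06]]))
cv2.imwrite('pics/m9.png',cv2.resize(g[240:285,206:266],(800,600),interpolation=cv2.INTER_CUBIC))
```

```text
t 28.07 pos [0.4403 0.2849 0.1323] rot [ 1.7984e+02 -1.1000e-01 -7.6270e+01] F [-0.3 -0.3 -0.4] M [-0.04  0.16 -0.  ] w 0.0267 q [ 0.95  0.2  -0.45 -0.   -0.93 -0.71]
turn [ 0.16 -0.11 -0.21] shift [-0.0011 -0.0011  0.0588]
[[236.18275459 264.68759126]
 [236.427423   267.00684874]
 [236.30022798 267.38558782]]
```

View pics/m9.png

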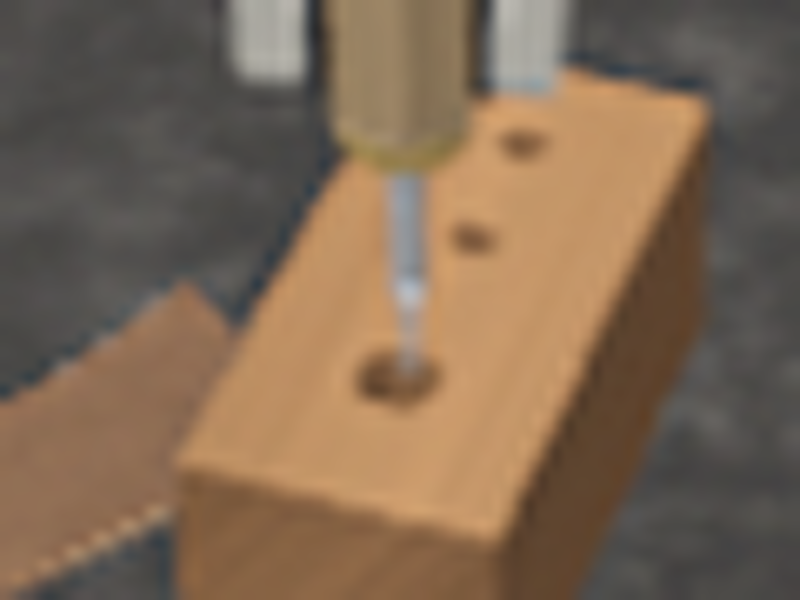

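>>> move_arm([
  [[0, 0, 0, -0.0008, -0.0008, 0, 0.02], [0, 0, 0, -0.0015, -0.0015, 0, 0.02], [0, 0, 0, -0.0015, -0.0015, 0.003, 0.02], [0, 0, 0, -0.0015, -0.0015, 0.006, 0.02], [0, 0, 0, -0.0015, -0.0015, 0.008, 0.02]],
])

```text
t: 28.68
eef_pos: [0.4421, 0.2876, 0.1259]
ee_rot: [3.141, -0.0, -1.331]
force: [-1.1, 0.0, -1.6]
width: 0.0266
```

>>> move_arm([
  [[0, 0, 0, 0, 0, 0.003, 0.02], [0, 0, 0, 0, 0, 0.006, 0.02], [0, 0, 0, 0, 0, 0.006, 0.02]],
])

```text
t: 28.93
eef_pos: [0.4419, 0.2874, 0.1194]
ee_rot: [3.141, -0.001, -1.331]
force: [0.0, 0.5, -1.5]
width: 0.0269
```

>>> move_arm([
  [[0, 0, 0, 0.0003, 0.0005, 0.006, 0.02], [0, 0, 0, 0.0003, 0.0005, 0.013, 0.02], [0, 0, 0, 0.0003, 0.0005, 0.02, 0.02], [0, 0, 0, 0.0003, 0.0005, 0.027, 0.02], [0, 0, 0, 0.0003, 0.0005, 0.034, 0.02], [0, 0, 0, 0.0003, 0.0005, 0.039, 0.02], [0, 0, 0, 0.0003, 0.0005, 0.042, 0.02], [0, 0, 0, 0.0003, 0.0005, 0.043, 0.02]],
])

```text
t: 29.6
eef_pos: [0.4416, 0.2871, 0.0765]
ee_rot: [3.141, -0.001, -1.331]
force: [-0.9, 0.1, -1.1]
width: 0.027
```

>>> move_arm([
  [[0, 0, 0, 0, 0, 0.0007, 0.02], [0, 0, 0, 0, 0, 0.0014, 0.02], [0, 0, 0, 0, 0, 0.0014, 0.02]],
])

```text
t: 29.85
eef_pos: [0.4419, 0.2875, 0.076]
ee_rot: [-3.141, 0.0, -1.331]
force: [0.2, -0.3, -0.1]
width: 0.0268
```

>>> move_arm([
  [[0, 0, 0, 0, 0, 0.0007, 0.02], [0, 0, 0, 0, 0, 0.0012, 0.02], [0, 0, 0, 0, 0, 0.0012, 0.02]],
])

```text
t: 30.1
eef_pos: [0.4418, 0.2874, 0.0747]
ee_rot: [-3.141, 0.0, -1.331]
force: [-0.5, -0.3, -1.5]
width: 0.0266
```

>>> move_arm([
  [[0, 0, 0, 0, 0, 0.0008, 0.02], [0, 0, 0, 0, 0, 0.0008, 0.02]],
])

```text
t: 30.27
eef_pos: [0.4418, 0.2873, 0.0738]
ee_rot: [-3.142, 0.0, -1.331]
force: [0.1, -1.1, -1.5]
width: 0.0266
```

>>> move_arm([
  [[0, 0, 0, 0, 0, 0.0006, 0.02], [0, 0, 0, 0, 0, 0.0006, 0.02]],
])

```text
t: 30.43
eef_pos: [0.4419, 0.2874, 0.0735]
ee_rot: [-3.141, 0.0, -1.331]
force: [-1.5, -0.1, 1.9]
width: 0.0268
```

Ferrule contact came at the original height. Releasing and retreating.

>>> move_arm([
  [[0, 0, 0, 0, 0, 0, 0.032], [0, 0, 0, 0, 0, 0, 0.045], [0, 0, 0, 0, 0, 0, 0.055], [0, 0, 0, 0, 0, 0, 0.06], [0, 0, 0, 0, 0, 0, 0.06], [0, 0, 0, 0, 0, -0.01, 0.06], [0, 0, 0, 0, 0, -0.035, 0.06], [0, 0, 0, 0, 0, -0.065, 0.06], [0, 0, 0, 0, 0, -0.095, 0.06], [0, 0, 0, 0, 0, -0.125, 0.06], [0, 0, 0, 0, 0, -0.14, 0.06], [0, 0, 0, 0, 0, -0.14, 0.06]],
])

```text
t: 31.43
eef_pos: [0.4434, 0.2888, 0.2184]
ee_rot: [-3.135, 0.004, -1.33]
force: [0.7, -0.0, 0.8]
width: 0.06
```

Run:
```python
from h import *
go(.44,.287,.2,-76)
s=cam('side'); f=s['frame']
r=lambda x,y,w,h:cv2.resize(f[y:y+h,x:x+w],(400,600),interpolation=cv2.INTER_CUBIC)
cv2.imwrite('pics/m10.png',np.hstack([r(200,225,68,102),r(225,140,48,72)]))
```

```text
t 31.43 pos [0.4434 0.2888 0.2184] rot [-179.63    0.23  -76.21] F [ 0.7 -0.   0.8] M [0.1  0.06 0.01] w 0.06 q [ 0.95  0.12 -0.33  0.   -1.12 -0.71]
turn [-0.37  0.22 -0.21] shift [0.001  0.0038 0.0184]
```

View pics/m10.png

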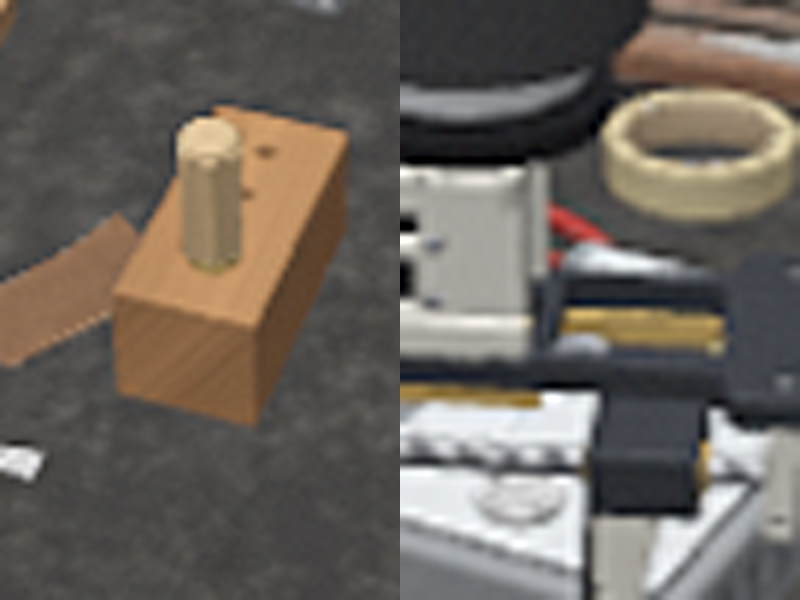

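The screwdriver stands upright in its hole with the ferrule on the block, and the gripper is clear. Handing in.

```bash
python3 -c "
from h import *
print(arm.job_done())"
```

```text
the job is handed in; nothing more can be done
None
```

The open fastener was the one at the −y end of the cover. It is now locked and flush, and the screwdriver is back in its hole. I handed the job in at about 31.5 s of the 72 s allowed.

**What I did**
- **Grip:** The first grip landed near the corners of the hexagon handle, at 28.9 mm. I opened and regripped on the flats, at about 26.7 mm.
- **Slot and entry:** I found the slot by light touch. I then turned the stud clockwise at about 3–6 N until the pin dropped through, where the resistance fell to about 1 N per mm.
- **Locking:** I pressed to the hard stop, with about 12 N on the blade and 25 N the limit. I then turned about 95–98° clockwise with no noticeable torque and let it up.
- **Return:** The driver went back in with no side load. The ferrule touched the block at the same height as when I picked it up.

**Last checks**
- **Fastener held:** On letting up, the force dropped away about 2.4 mm above the stop. That matches the 5 mm notch, and the side view shows the head flush.
- **Driver and gripper:** The last picture shows the driver upright in the block with the gripper clear.

**Not confirmed**
- **Final angle:** I worked it out from the wrist turn and did not measure it. The slot direction read from the pixels was rough, about 15–20° off the blade angle.
- **Red look-alike:** It stood upright in the first picture and was lying on its side by about 3 s. The arm had not been near it and I did not touch it, so I take it that it tipped over by itself.
- **Locked fastener and other items:** I did not touch them, and I did not take a final overall picture of them.

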